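# Top-load proof test of a sample jar on a hand-cranked press

### The job

Proof-test the jar standing in the top-load tester: take the crank by its loose grip sleeve, wind the pressure plate down onto the jar until the dial's needle stands in the green band, and keep it in the green for two seconds without ever running into the red. Then wind the plate all the way back up to its top stop and let go. Keep hold of the sleeve the whole time the jar is under load, because the screw springs back if released, and leave the jars and glassware standing where they are.

Things in the scene. Friction and masses are not known exactly. Their poses are not given: they have to be found in the camera images.
- crank (a joint): Turn of the tester's crank about its upright axis, rad. 0 = wound fully up against the top stop; grows clockwise seen from above, and spindle, plate, crank and sleeve all go down together 24 mm per turn (3.82 mm per rad). Range 0 to 11, starts at 0.3 to 2.6. Takes about 0.06 N m unloaded and then stays where left; under load the quick thread does not lock: let go, it is driven back up.
- needle (a joint): Load dial's needle, rad clockwise from zero (lower left): 0.236 rad per 10 N division, 20 divisions over 270 degrees. Green band 1.885 to 2.592 (80 to 110 N), red zone from 3.30 (140 N). Reads under 0.1 with only a jar on the scale plate, which sinks 1 mm per 16 N; once the plates grip the jar it climbs about 1.4 rad per rad of crank, and the crank takes up to about 0.5 N m.
- sleeve_mid (a point): Middle of the crank's grip sleeve: upright black cylinder with two thin red rings, 26 mm in diameter, 60 mm long (30 mm above and below this point), spinning freely on the crank's pin, 70 mm out from the crank's axis, open from above. 34 to 45 mm below this point lies the flat crank arm. It circles and goes up and down with the crank.
- sleeve: The same grip sleeve; origin at the centre of its lower end, z up. It spins freely, so its yaw says nothing of the crank's angle.
- crank_axis (a point): Point on the crank's upright axis of turning, in the hub (34 mm across) at the dark steel crank arm's mid height, 39 mm lower than sleeve_mid. It goes up and down with the crank.
- spindle: Screw spindle with its round steel pressure plate (68 mm across, 10 mm thick), seen between the columns above the jar. Origin: centre of the plate's underside, z up; 82 mm above the scale plate when wound fully up.
- press: Grey hand-cranked top-load tester: base 170 x 230 x 28 mm, two steel columns 88 mm either side of the axis (along its y), crosshead 158 to 192 mm above the table, scale plate 80 mm across, its top 58 mm above the table, load dial on the +x side. Fixed. Origin: on the table under the crank's axis, z up.
- dial (a point): Centre of the load dial's white face, 110 mm across, tilted 35 degrees up towards the tester's +x side, 150 mm from the axis and 60 mm above the table; black needle, green band and red zone on its rim.
- riser: Low white plastic stand for waiting jars, 90 x 200 mm, 58 mm high. Fixed. Origin: centre of its underside.
- flask: Conical glass flask, 68 mm across its foot, 102 mm tall, a bystander. Origin: centre of its underside.
- wash_bottle: White plastic bottle with a red cap, 60 mm across, 150 mm tall, a bystander. Origin: centre of its underside.
- jar_a: Screw-lid sample jar, white with a blue lid, 58 mm across the body and 60 mm across the lid. The three jars are of three different heights, between 50 and 70 mm, and it is not told which is which; one of them stands on the tester's scale plate, the other two wait on the white stand. Origin: centre of its underside; z up.
- jar_b: Screw-lid sample jar, white with a blue lid, 58 mm across the body and 60 mm across the lid. The three jars are of three different heights, between 50 and 70 mm, and it is not told which is which; one of them stands on the tester's scale plate, the other two wait on the white stand. Origin: centre of its underside; z up.
- jar_c: Screw-lid sample jar, white with a blue lid, 58 mm across the body and 60 mm across the lid. The three jars are of three different heights, between 50 and 70 mm, and it is not told which is which; one of them stands on the tester's scale plate, the other two wait on the white stand. Origin: centre of its underside; z up.
There are look-alikes about, which are no part of the job. Leave any black look-alike of the jar_c alone. What is shaped like the jar_a but yellow is not meant.

How it is judged:
On the way, in this order (a step that is already met when the one before it is completed fails the run):
1. the jar is held between the plates with the needle in the green band, the sleeve held in the fingers, for 1.5 s (value of joint needle between 1.885 and 2.592 rad and (contact force between spindle and jar_a above 40 N or contact force between spindle and jar_b above 40 N or contact force between spindle and jar_c above 40 N) and contact force between the fingers and sleeve above 10 N), for 1.5 s.
2. the plate is wound back up to its top stop (value of joint crank below 0.15 rad), for 0.1 s.
At the end, for the whole second after the job is handed in: the plate is wound up to its top stop (crank below 0.2 rad), the needle is back near zero (below 0.3 rad), all three jars, the flask and the bottle stand upright (within 0.1 rad) within 12 mm of where they were (value of joint crank below 0.2 rad and value of joint needle below 0.3 rad and distance of each of jar_a, jar_b, jar_c, flask, wash_bottle from where it was at the start of the episode below 0.012 m and angle between each of jar_a, jar_b, jar_c, flask, wash_bottle's own z axis and vertical below 0.1 rad); the robot touches nothing.
It fails at once if the needle runs into the red zone (3.30 rad) (value of joint needle above 3.3 rad).
It fails at once if the sleeve is let go while the jar is under load (needle over 0.8 rad, about 34 N) (value of joint needle above 0.8 rad and contact force between the fingers and sleeve below 10 N).
It fails at once if a jar, the flask or the bottle is pushed more than 20 mm away or tipped (distance of any of jar_a, jar_b, jar_c, flask, wash_bottle from where it was at the start of the episode above 0.02 m or angle between any of jar_a, jar_b, jar_c, flask, wash_bottle's own z axis and vertical above 0.2 rad).
It also fails if it takes over 72 s, if anything falls off the work surface, if the arm or the gripper's body presses on something with over 40 N, if the wrist force passes 120 N, or if a joint passes its speed limit or range.

### The arm

A 6-joint arm with a two-finger parallel gripper is mounted at the origin on the work surface. World frame = base frame: x ahead of the robot, y to its left, z up, the work surface at z = 0. Lengths are in m, angles in rad, forces in N, time in s.
With the tool pointing down it reaches from about 0.25 to 0.775 m from the base axis. Payload 8.9 kg.
Tool frame: the origin (TCP) lies where the fingers leave the gripper's body, on its centre line; the fingertips stand 73 mm ahead of it and the grasp point (between the pads) lies 54 mm ahead of it; z points along the fingers, y is the direction in which the jaws open and shut (so a half turn about z gives the same grasp; the last joint's range is limited). The gripper opens to 85 mm and grips with 20 to 120 N. Pads are 22 mm wide; open, the fingers measure 114 mm over their backs; the gripper's body (76 mm by 85 mm) begins 54 mm behind the grasp point. The pads swing forward as they close: fully open they stand 13 mm farther back than shut.
Start: joints at [0.99, 0.291, -0.153, 1.127, 0, 1.431], TCP at [0.224, 0.475, 0.304] pointing down, gripper open.
Joint ranges: [-2.52, 2.52], [-0.91, 1.74], [-1.3, 1.37], [-1.96, 2.02], [-1.52, 1.47], [-3.14, 3.14]. Speed limits (rad/s): [2.22, 2.22, 2.79, 3.14, 3.14, 3.14].

### API

Orientations are given as a unit quaternion [x, y, z, w].
In Python, from rig import r, cams gives the robot as it stands. The module is installed in compiled form; this text tells all that it offers.
- The arm moves only by the tool carry_out, never from a script. Its argument "deltas" is a list of rows, each a list of 3 entries, a list of its own where there are three numbers: the shift along the world's x, y, z in mm, then the turn, a rotation vector about the world's x, y, z in rad, then the finger opening in mm, from 0 to 85.4. In form: [[[dx, dy, dz], [ax, ay, az], grip], ...]. A call has 1 to 12 rows; each row shifts and turns the commanded pose from where the row before left it; what a row does not reach is not made up. A row lasts 1/10 s, in which the tool goes at most 50 mm and 8.59 degrees, less where a joint would pass 70% of its speed; a pose out of reach is approached as far as the arm can. A call is refused whole if a number of a shift passes 50 or a number of a turn 0.15, either way. A call with a gripper value outside its range is refused whole. The fingers move at their own pace and stop on an object; the grip force is fixed at half the most. Time passes only in rows, so rows that do not move let the fingers close. It gives the time, the measured TCP pose, the force and the opening at its end, in the units of the state.
- r.get_state(): the state, without advancing time (a new reading comes with each control period).
- cams.camera(name): name is "scene" or "top" or "wrist"; returns a dict with "img" (420x560x3 uint8, red, green, blue), "depth" (420x560 float32, m along the optical axis (not along the pixel's ray), 0 where there is no reading), "fx", "fy", "cx", "cy" (pixels), "world_to_cam" (4x4, takes a point from world to camera coordinates); the wrist camera has in their place "tool_from_camera" (4x4, takes a point from camera to tool coordinates, whose origin is the TCP and whose axes are the flange's). Camera axes: x right, y down, z forward; pixel columns grow to the right and rows downward; lengths in m; the calibration is good to about 2 mm. A picture is of the moment at which its call begins: read the wrist's pose just before it.
- r.finish_job(): hands the job in, once; it reports no verdict.
The state is a dict: "clock": time; "q": joint angles; "qvel": joint speeds; "joint_efforts": joint torques, N m; "ee_pos": TCP position; "ee_rot": TCP orientation; "contact_force": force on the tool from outside, world axes, zero at the start; "ft_torque": the same for the moment, N m; "finger_gap": finger opening in m.
Only numpy, scipy, OpenCV 4.12 (cv2) and the standard library are available. Lean on these libraries where they do the work, as an engineer would, in place of code of your own. Each camera call takes 0.05 s, during which the arm holds its last target. There are 200 camera calls.

## Working session

There is one attempt and no reset: what is moved stays moved. The work goes in short steps, Python scripts to look and compute and a tool call to move; the robot and the scene stay as the last step left them, time stands still between calls to the robot, and variables do not carry over. Pictures are saved under pics/ and viewed, about 8 in all and at most 12, crops included, and the job is handed in when it is done.

Besides the shell and the picture viewer there is one more tool, called as name(argument=value, ...), one argument or row to a line, values as JSON. carry_out: Moves the arm, as the interface text tells. Its arguments: {"type":"object","properties":{"deltas":{"type":"array","items":{"type":"array"}}},"required":["deltas"]}

```bash
mkdir -p pics
cat > h.py <<'E'
import numpy as np, cv2
from rig import r, cams
def w(c,u,v):
    d=float(np.median(c["depth"][int(v)-1:int(v)+2,int(u)-1:int(u)+2]))
    p=np.array([(u-c["cx"])*d/c["fx"],(v-c["cy"])*d/c["fy"],d,1])
    return (np.linalg.inv(c["world_to_cam"])@p)[:3]
def cloud(c):
    d=c["depth"];v,u=np.mgrid[:d.shape[0],:d.shape[1]]
    P=np.stack([(u-c["cx"])*d/c["fx"],(v-c["cy"])*d/c["fy"],d,np.ones_like(d)],-1)
    return (P@np.linalg.inv(c["world_to_cam"]).T)[...,:3]
def proj(c,p):
    q=c["world_to_cam"]@np.append(p,1);return q[0]/q[2]*c["fx"]+c["cx"],q[1]/q[2]*c["fy"]+c["cy"]
def save(n,im): cv2.imwrite("pics/"+n+".png",im[...,::-1])
E
python3 - <<'E'
from h import *
a=cams.camera("scene");b=cams.camera("top")
np.save("scene.npy",a,allow_pickle=True);np.save("top.npy",b,allow_pickle=True)
save("s1",a["img"]);save("t1",b["img"])
print(r.get_state())
E
```

```text
{'clock': 0.1, 'q': array([ 9.89697258e-01,  2.91218774e-01, -1.54047856e-01,  1.12667840e+00,
        5.24204974e-06,  1.43148508e+00]), 'qvel': array([-0.00022994, -0.00288668,  0.00083098, -0.00190249,  0.00035471,
        0.00013047]), 'joint_efforts': array([ 1.36338433e-03, -5.37976170e+01,  3.31919682e+01,  9.29778238e-03,
       -1.96384226e-04,  3.54207543e-05]), 'ee_pos': array([0.22430171, 0.47434093, 0.30339348]), 'ee_rot': array([ 2.19101865e-01,  9.75701821e-01, -5.36569629e-04, -2.04892791e-04]), 'contact_force': array([-0.04875838,  0.02970525, -0.43127577]), 'ft_torque': array([ 0.02287771,  0.03145776, -0.020939  ]), 'finger_gap': 0.08608054184154576}
```

View pics/s1.png

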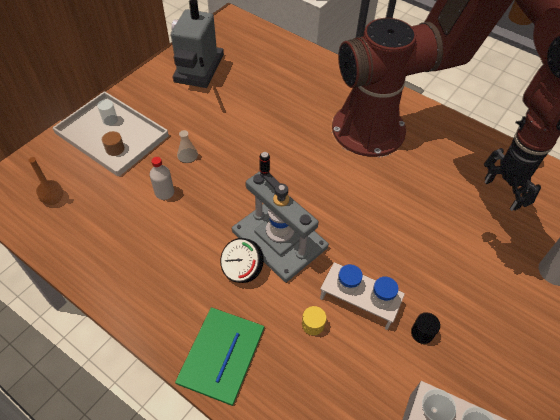

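View pics/t1.png

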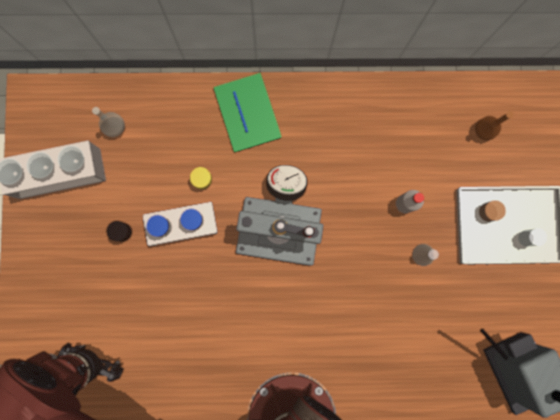

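Scene: the sleeve is the black upright cylinder at (265,160), the hub is at about (282,190), and the dial is at (241,260). In the top view the sleeve is at about (309,231). Things that could be confused with it are the black jar (425,328), the wall machine's knob (195,8) and the column caps (258,180)/(305,219). None of those is on the crank arm with red rings. Next: a close crop and measurements.

Run:
```python
from h import *
a=np.load("scene.npy",allow_pickle=True).item();b=np.load("top.npy",allow_pickle=True).item()
c1=cv2.resize(a["img"][140:290,205:345],None,fx=4,fy=4,interpolation=3)[:600]
c2=cv2.resize(b["img"][155:275,225:335],None,fx=4,fy=4,interpolation=3)
im=np.zeros((600,560+440,3),np.uint8);im[:,:560]=c1;im[:480,560:]=c2
save("crop1",cv2.resize(im,(800,480)))
for n,c in(("scene",a),("top",b)):
    P=cloud(c);m=(P[...,2]>.03)&(abs(P[...,0]-w(c,*((282,205) if n=="scene" else (282,235)))[0])<.17)&(abs(P[...,1]-w(c,*((282,205) if n=="scene" else (282,235)))[1])<.17)
    Q=P[m]
    for lo,hi in((.15,.165),(.185,.197),(.2,.22),(.22,.24),(.24,.26),(.26,.28),(.28,.3),(.3,.34)):
        s=Q[(Q[:,2]>lo)&(Q[:,2]<hi)]
        if len(s): print(n,lo,hi,len(s),s.mean(0).round(4),s.min(0).round(3),s.max(0).round(3), cv2.minAreaRect(s[:,:2].astype(np.float32)*1000))
for u,v in((241,260),(265,153),(282,187)):print("scene",u,v,w(a,u,v))
for u,v in((287,182),(309,231),(281,227),(425,255),(412,202)):print("top",u,v,w(b,u,v))
```

```text
scene 0.15 0.165 25 [0.5668 0.0465 0.1625] [ 0.543 -0.08   0.156] [0.585 0.142 0.165] ((566.2802124023438, 31.467529296875), (41.17534255981445, 222.4349365234375), 1.4571032524108887)
scene 0.185 0.197 1084 [0.5505 0.0438 0.1912] [ 0.498 -0.082  0.185] [0.586 0.144 0.197] ((542.4712524414062, 30.43842315673828), (226.60414123535156, 57.40871810913086), 80.37279510498047)
scene 0.2 0.22 140 [0.5454 0.0402 0.203 ] [ 0.516 -0.068  0.2  ] [0.568 0.13  0.215] ((543.390625, 31.065170288085938), (199.4536895751953, 34.80414581298828), 83.97989654541016)
scene 0.22 0.24 219 [0.5388 0.0066 0.2346] [ 0.518 -0.044  0.221] [0.559 0.047 0.24 ] ((531.563720703125, 3.6406173706054688), (89.86148834228516, 34.762306213378906), 71.15738677978516)
scene 0.24 0.26 120 [0.5375 0.0058 0.2458] [ 0.516 -0.049  0.24 ] [0.559 0.048 0.26 ] ((532.938720703125, 0.9294662475585938), (96.66677856445312, 30.3067569732666), 74.50251007080078)
scene 0.26 0.28 57 [ 0.5304 -0.0319  0.2705] [ 0.518 -0.049  0.26 ] [ 0.538 -0.025  0.28 ] ((530.5394897460938, -34.010108947753906), (15.012897491455078, 25.94289779663086),
[... 1572 characters left out ...]
0.026  0.3  ] ((520.974853515625, -38.029815673828125), (24.43495750427246, 23.988426208496094), 89.81014251708984)
top 0.3 0.34 54 [ 0.5211 -0.0378  0.3045] [ 0.511 -0.05   0.3  ] [ 0.533 -0.028  0.309] ((521.3502197265625, -37.44852066040039), (19.94954490661621, 18.566349029541016), 53.770999908447266)
scene 241 260 [0.68675749 0.0118321  0.06210249]
scene 265 153 [ 0.51903882 -0.03853479  0.30398627]
scene 282 187 [0.53991988 0.03169362 0.24459107]
top 287 182 [0.6753904  0.00539655 0.0679708 ]
top 309 231 [ 0.52032891 -0.03734628  0.30598589]
top 281 227 [0.53471657 0.02831008 0.24481825]
top 425 255 [ 0.46143878 -0.38531842  0.06541395]
top 412 202 [ 0.60820112 -0.33954872  0.11718401]
```

View pics/crop1.png

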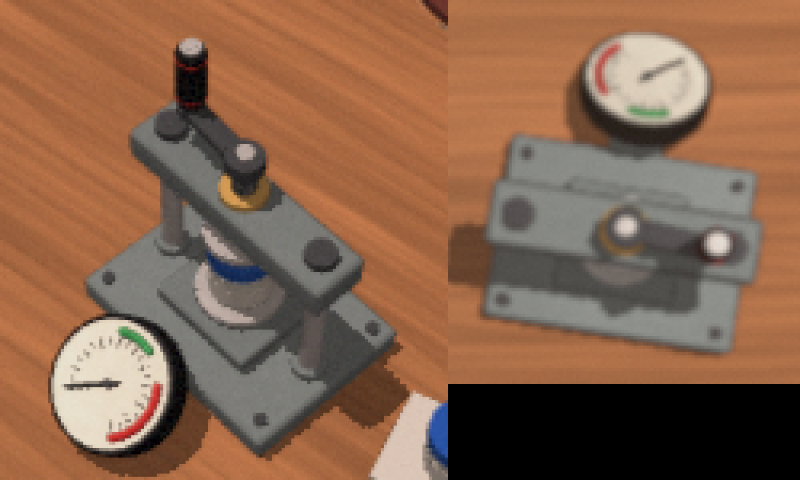

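carry_out(
  deltas=[
    [[18, -32, 14], [0, 0, 0], 85],
    [[22, -38, 14], [0, 0, 0], 85],
    [[22, -38, 14], [0, 0, 0], 85],
    [[22, -38, 14], [0, 0, 0], 85],
    [[22, -38, 14], [0, 0, 0], 85],
    [[22, -38, 14], [0, 0, 0], 85],
    [[22, -38, 10], [0, 0, 0], 85],
    [[22, -38, 10], [0, 0, 0], 85],
    [[22, -38, 10], [0, 0, 0], 85],
    [[22, -38, 3], [0, 0, 0], 85],
    [[22, -38, 0], [0, 0, 0], 85],
    [[22, -38, 0], [0, 0, 0], 85],
  ],
)

```text
clock: 1.3
ee_pos: [0.485, 0.0228, 0.4209]
ee_rot: [0.219, 0.976, 0.0, 0.0]
contact_force: [-0.4, -0.1, -0.3]
finger_gap: 0.0851
```

carry_out(
  deltas=[
    [[20, -35, 0], [0, 0, 0], 85],
    [[15, -25, 0], [0, 0, 0], 85],
    [[2, -2, 0], [0, 0, 0], 85],
    [[0, 0, 0], [0, 0, 0], 85],
  ],
)

```text
clock: 1.7
ee_pos: [0.5214, -0.0378, 0.4203]
ee_rot: [0.22, 0.976, 0.0, -0.001]
contact_force: [-0.6, 0.5, -0.4]
finger_gap: 0.0849
```

```bash
cat >> h.py <<'E'
def dial(c,D=np.array([.686,.0085,.062]),yaw=np.deg2rad(-9.7),tilt=np.deg2rad(35),S=200):
    # rectified face: up = away from tester base upward, right as seen by reader standing at +x looking to -x
    ex=np.array([np.cos(yaw),np.sin(yaw),0]);ey=np.array([-np.sin(yaw),np.cos(yaw),0]);ez=np.array([0,0,1.])
    for_up=[(-np.cos(t)*ex+np.sin(t)*ez) for t in (np.pi/2-tilt,tilt)]
    return ex,ey,for_up
def rect(c,D,up,right,S=300,R=.06):
    src=np.float32([proj(c,D+R*(a*right+b*up)) for a,b in((-1,1),(1,1),(1,-1),(-1,-1))])
    H=cv2.getPerspectiveTransform(src,np.float32([(0,0),(S,0),(S,S),(0,S)]))
    return cv2.warpPerspective(c["img"],H,(S,S),flags=cv2.INTER_CUBIC)
E
python3 - <<'E'
from h import *
from scipy.spatial.transform import Rotation as R
s=r.get_state();k=cams.camera("wrist");c=cams.camera("scene")
T=np.eye(4);T[:3,:3]=R.from_quat(s["ee_rot"]).as_matrix();T[:3,3]=s["ee_pos"]
k["world_to_cam"]=np.linalg.inv(T@k["tool_from_camera"])
P=cloud(k);m=(k["depth"]>0)&(np.hypot(P[...,0]-.521,P[...,1]+.038)<.025)&(P[...,2]>.26)&(P[...,2]<.315)
Q=P[m];print(len(Q))
for lo,hi in((.26,.28),(.28,.298),(.298,.303),(.303,.315)):
    q=Q[(Q[:,2]>lo)&(Q[:,2]<hi)]
    if len(q)>3:print(lo,hi,len(q),q.mean(0).round(4),cv2.minEnclosingCircle((q[:,:2]*1000).astype(np.float32)))
# dial plane from scene depth
P=cloud(c);D0=w(c,241,260);g=c["img"].min(-1)>140
m=g&(np.linalg.norm(P-D0,axis=-1)<.06);Q=P[m];mu=Q.mean(0);n=np.linalg.svd(Q-mu,full_matrices=False)[2][2];print("dial",mu,n*np.sign(n[2]),cv2.minEnclosingCircle((Q[:,1:2]*1000).repeat(2,1).astype(np.float32))[0])
n*=np.sign(n[2]);right=np.cross([0,0,1],n);right/=np.linalg.norm(right);up=np.cross(n,right)
np.save("dial.npy",[mu,up,right])
a=rect(c,mu,up,right)
kk=k["img"].copy()
im=np.zeros((420,800,3),np.uint8);im[:300,:300]=a;im[:375,300:]=cv2.resize(kk,(500,375))
save("w1",im)
E
```

```text
1503
0.26 0.28 210 [ 0.5112 -0.0341  0.2704] ((516.689697265625, -36.92830276489258), 12.13915729522705)
0.28 0.298 368 [ 0.5133 -0.0347  0.2921] ((520.6781005859375, -38.462982177734375), 13.32349681854248)
0.298 0.303 405 [ 0.5181 -0.0375  0.2993] ((520.5848388671875, -38.44715118408203), 12.248879432678223)
0.303 0.315 520 [ 0.5205 -0.0383  0.3041] ((520.6387939453125, -38.362308502197266), 8.880833625793457)
dial [0.68825258 0.00364961 0.05879607] [ 0.5654057  -0.10021933  0.8187017 ] (6.259504318237305, 6.259504318237305)
```

View pics/w1.png

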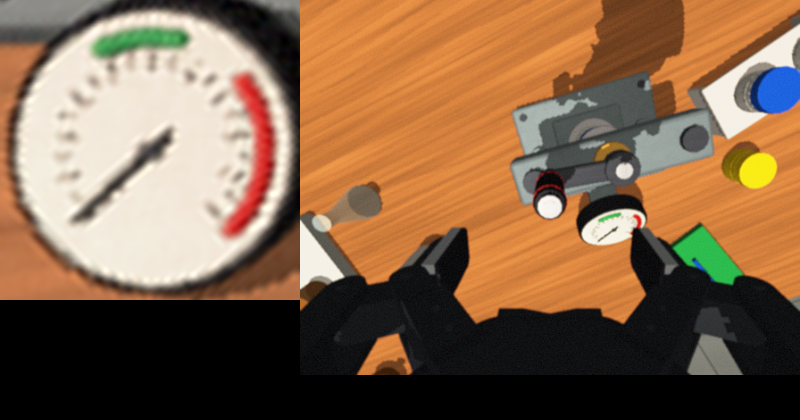

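carry_out(
  deltas=[
    [[-1, -1, -25], [0, 0, 0], 85],
    [[0, 0, -30], [0, 0, 0], 85],
    [[0, 0, -25], [0, 0, 0], 85],
    [[0, 0, -14], [0, 0, 0], 85],
    [[0, 0, 0], [0, 0, 0], 60],
    [[0, 0, 0], [0, 0, 0], 40],
    [[0, 0, 0], [0, 0, 0], 20],
    [[0, 0, 0], [0, 0, 0], 10],
    [[0, 0, 0], [0, 0, 0], 10],
    [[0, 0, 0], [0, 0, 0], 10],
  ],
)

```text
clock: 2.8
ee_pos: [0.5209, -0.0382, 0.3279]
ee_rot: [0.219, 0.976, 0.0, 0.001]
contact_force: [-1.0, 2.7, 5.1]
finger_gap: 0.0247
```

```bash
cat > st.py <<'E'
import sys
from h import *
s=r.get_state();A=np.array([.539,.0292]);d=s["ee_pos"][:2]-A
print(s["clock"],s["ee_pos"].round(4),"R",np.hypot(*d),"phi",np.arctan2(d[1],d[0]),"F",s["contact_force"].round(1),"T",s["ft_torque"].round(2),"gap",s["finger_gap"])
def rows(phi0,n,step,r=70.0,pitch=3.82):
    p=phi0-step*np.arange(n+1);xy=r*np.c_[np.cos(p),np.sin(p)];return np.diff(xy,axis=0).round(1)
def needle(c):
    mu,up,right=np.load("dial.npy");a=rect(c,mu,up,right);g=a.max(-1).astype(float)
    best=[]
    for cx,cy in((153,148),):
        th=np.linspace(-.3,4.9,521);rr=np.arange(25,95)
        ang=np.deg2rad(225)-th
        v=[g[np.clip((cy-rr*np.sin(t)).astype(int),0,299),np.clip((cx+rr*np.cos(t)).astype(int),0,299)].mean() for t in ang]
        i=int(np.argmin(v));return th[i],v[i],a
E
python3 - <<'E'
from st import *
c=cams.camera("scene");n=needle(c);print("needle",n[:2])
d=s["ee_pos"][:2]-A
print(rows(np.arctan2(d[1],d[0]),12,.15).tolist())
E
```

```text
2.8 [ 0.5209 -0.0382  0.3279] R 0.06980172804760178 phi -1.8325677618782437 F [-1.   2.7  5.1] T [0.51 0.08 0.01] gap 0.02465410174079648
needle (np.float64(0.010000000000000009), np.float64(70.81428571428572))
[[-9.9, 3.5], [-9.3, 4.9], [-8.4, 6.2], [-7.4, 7.4], [-6.2, 8.5], [-4.9, 9.3], [-3.4, 9.9], [-1.9, 10.3], [-0.4, 10.5], [1.2, 10.4], [2.8, 10.1], [4.2, 9.6]]
```

carry_out(
  deltas=[
    [[-9.9, 3.5, -0.6], [0, 0, 0], 10],
    [[-9.3, 4.9, -0.5], [0, 0, 0], 10],
    [[-8.4, 6.2, -0.6], [0, 0, 0], 10],
    [[-7.4, 7.4, -0.6], [0, 0, 0], 10],
    [[-6.2, 8.5, -0.5], [0, 0, 0], 10],
    [[-4.9, 9.3, -0.6], [0, 0, 0], 10],
    [[0, 0, 0], [0, 0, 0], 10],
  ],
)

```text
clock: 3.55
ee_pos: [0.4744, 0.0021, 0.3245]
ee_rot: [0.219, 0.976, 0.0, 0.001]
contact_force: [-0.6, 1.0, 8.3]
finger_gap: 0.0247
```

Run:
```python
from st import *
c=cams.camera("scene");n=needle(c);print("needle",n[:2])
d=s["ee_pos"][:2]-A
print(rows(-1.8326-.9,12,.15).tolist())
```

```text
3.55 [0.4744 0.0021 0.3245] R 0.07006726631835608 phi -2.743825798126144 F [-0.6  1.   8.3] T [ 0.19  0.29 -0.02] gap 0.024709166372677605
needle (np.float64(0.010000000000000009), np.float64(70.85714285714286))
[[-3.4, 9.9], [-1.9, 10.3], [-0.4, 10.5], [1.2, 10.4], [2.8, 10.1], [4.2, 9.6], [5.6, 8.9], [6.9, 7.9], [8.0, 6.8], [8.9, 5.5], [9.6, 4.1], [10.2, 2.6]]
```

carry_out(
  deltas=[
    [[-3.4, 9.9, -0.5], [0, 0, 0], 10],
    [[-1.9, 10.3, -0.6], [0, 0, 0], 10],
    [[-0.4, 10.5, -0.5], [0, 0, 0], 10],
    [[1.2, 10.4, -0.6], [0, 0, 0], 10],
    [[2.8, 10.1, -0.6], [0, 0, 0], 10],
    [[4.2, 9.6, -0.5], [0, 0, 0], 10],
    [[5.6, 8.9, -0.6], [0, 0, 0], 10],
    [[6.9, 7.9, -0.6], [0, 0, 0], 10],
    [[8.0, 6.8, -0.5], [0, 0, 0], 10],
    [[8.9, 5.5, -0.6], [0, 0, 0], 10],
    [[9.6, 4.1, -0.6], [0, 0, 0], 10],
  ],
)

```text
clock: 4.7
ee_pos: [0.5165, 0.0961, 0.3184]
ee_rot: [0.219, 0.976, 0.001, 0.001]
contact_force: [-1.2, 2.3, 8.0]
finger_gap: 0.0247
```

Run:
```python
from st import *
c=cams.camera("scene");n=needle(c);print("needle",n[:2])
d=s["ee_pos"][:2]-A
print(rows(-1.8326-.15*17,12,.15).tolist())
```

```text
4.7 [0.5165 0.0961 0.3184] R 0.07059352808444616 phi 1.895097428710739 F [-1.2  2.3  8. ] T [0.37 0.31 0.01] gap 0.024726483995922775
needle (np.float64(0.010000000000000009), np.float64(72.48571428571428))
[[10.2, 2.6], [10.4, 1.1], [10.5, -0.5], [10.3, -2.0], [9.9, -3.5], [9.2, -5.0], [8.4, -6.3], [7.3, -7.5], [6.1, -8.5], [4.8, -9.3], [3.4, -9.9], [1.8, -10.3]]
```

carry_out(
  deltas=[
    [[10.2, 2.6, -0.5], [0, 0, 0], 10],
    [[10.4, 1.1, -0.6], [0, 0, 0], 10],
    [[10.5, -0.5, -0.6], [0, 0, 0], 10],
    [[10.3, -2.0, -0.5], [0, 0, 0], 10],
    [[9.9, -3.5, -0.6], [0, 0, 0], 10],
    [[9.2, -5.0, -0.6], [0, 0, 0], 10],
    [[8.4, -6.3, -0.6], [0, 0, 0], 10],
    [[7.3, -7.5, -0.6], [0, 0, 0], 10],
  ],
)

```text
clock: 5.55
ee_pos: [0.5933, 0.0741, 0.3138]
ee_rot: [0.219, 0.976, 0.0, 0.001]
contact_force: [0.5, 0.7, 6.4]
finger_gap: 0.0246
```

Run:
```python
from st import *
c=cams.camera("scene");n=needle(c);print("needle",n[:2]);save("d2",np.hstack([n[2],c["img"][120:420,150:450]]))
d=s["ee_pos"][:2]-A
print(rows(-1.8326-.15*25,12,.15).tolist())
```

```text
5.55 [0.5933 0.0741 0.3138] R 0.07048122282104533 phi 0.6902309450735675 F [0.5 0.7 6.4] T [-0.01  0.11 -0.08] gap 0.024591291869601576
needle (np.float64(0.010000000000000009), np.float64(73.92857142857143))
[[6.1, -8.5], [4.8, -9.3], [3.4, -9.9], [1.8, -10.3], [0.3, -10.5], [-1.3, -10.4], [-2.8, -10.1], [-4.3, -9.6], [-5.7, -8.8], [-7.0, -7.9], [-8.0, -6.7], [-9.0, -5.5]]
```

View pics/d2.png

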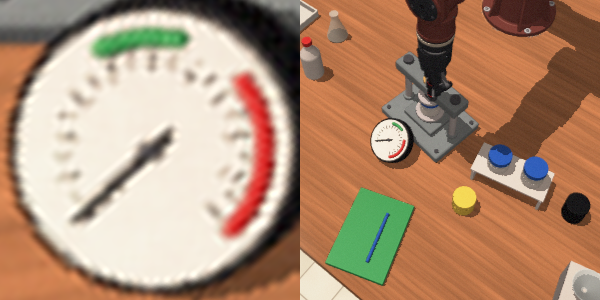

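The dial picture shows the needle at zero (lower left, (75,220) to (152,148)). The dial is not blocked and the detector agrees, so I keep winding.

carry_out(
  deltas=[
    [[6.1, -8.5, -0.5], [0, 0, 0], 10],
    [[4.8, -9.3, -0.6], [0, 0, 0], 10],
    [[3.4, -9.9, -0.6], [0, 0, 0], 10],
    [[1.8, -10.3, -0.6], [0, 0, 0], 10],
    [[0.3, -10.5, -0.5], [0, 0, 0], 10],
    [[-1.3, -10.4, -0.6], [0, 0, 0], 10],
    [[-2.8, -10.1, -0.6], [0, 0, 0], 10],
    [[-4.3, -9.6, -0.6], [0, 0, 0], 10],
  ],
)

```text
clock: 6.4
ee_pos: [0.6004, -0.0045, 0.3091]
ee_rot: [0.219, 0.976, 0.001, 0.001]
contact_force: [-2.1, 4.2, 7.8]
finger_gap: 0.0247
```

Run:
```python
from st import *
c=cams.camera("scene");n=needle(c);print("needle",n[:2])
print(rows(-1.8326-.15*33,12,.15).tolist())
```

```text
6.4 [ 0.6004 -0.0045  0.3091] R 0.07008725417339888 phi -0.5019307344911516 F [-2.1  4.2  7.8] T [0.96 0.51 0.02] gap 0.024742396421548858
needle (np.float64(1.15), np.float64(89.25714285714285))
[[-5.7, -8.8], [-7.0, -7.9], [-8.0, -6.7], [-9.0, -5.5], [-9.7, -4.1], [-10.2, -2.6], [-10.4, -1.0], [-10.5, 0.6], [-10.3, 2.1], [-9.8, 3.6], [-9.2, 5.1], [-8.3, 6.4]]
```

carry_out(
  deltas=[
    [[-5.7, -8.8, -0.5], [0, 0, 0], 10],
    [[-7.0, -7.9, -0.6], [0, 0, 0], 10],
    [[-8.0, -6.7, -0.6], [0, 0, 0], 10],
    [[-9.0, -5.5, -0.6], [0, 0, 0], 10],
    [[0, 0, 0], [0, 0, 0], 10],
  ],
)

```text
clock: 6.95
ee_pos: [0.5704, -0.0332, 0.3069]
ee_rot: [0.219, 0.976, 0.001, 0.001]
contact_force: [1.2, 4.9, 5.8]
finger_gap: 0.0249
```

Run:
```python
from st import *
c=cams.camera("scene");n=needle(c);print("needle",n[:2]);save("d3",n[2])
print(rows(-1.8326-.15*37,4,.1).tolist())
```

```text
6.95 [ 0.5704 -0.0332  0.3069] R 0.0698018981878917 phi -1.1045220240602696 F [1.2 4.9 5.8] T [ 1.09 -0.15  0.  ] gap 0.02489497524785718
needle (np.float64(2.0000000000000004), np.float64(73.88571428571429))
[[-6.4, -2.9], [-6.6, -2.2], [-6.8, -1.5], [-6.9, -0.8]]
```

View pics/d3.png

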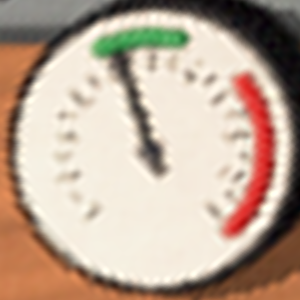

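The needle points to (120,55), in the left part of the green band, and reads 2.0 rad. I'll wind a little further to the middle and hold there.

carry_out(
  deltas=[
    [[-6.4, -2.9, -0.4], [0, 0, 0], 10],
    [[-4.6, -1.5, -0.2], [0, 0, 0], 10],
    [[0, 0, 0], [0, 0, 0], 10],
    [[0, 0, 0], [0, 0, 0], 10],
  ],
)

```text
clock: 7.4
ee_pos: [0.5603, -0.0372, 0.3064]
ee_rot: [0.219, 0.976, 0.001, 0.001]
contact_force: [2.0, 5.0, 6.5]
finger_gap: 0.0247
```

Run:
```python
from st import *
c=cams.camera("scene");n=needle(c);print("needle",n[:2])
```

```text
7.4 [ 0.5603 -0.0372  0.3064] R 0.06975044223477977 phi -1.2600839857166442 F [2.  5.  6.5] T [ 1.05 -0.4  -0.  ] gap 0.024659757020160173
needle (np.float64(2.22), np.float64(66.04285714285714))
```

carry_out(
  deltas=[
    [[0, 0, 0], [0, 0, 0], 10],
    [[0, 0, 0], [0, 0, 0], 10],
    [[0, 0, 0], [0, 0, 0], 10],
    [[0, 0, 0], [0, 0, 0], 10],
    [[0, 0, 0], [0, 0, 0], 10],
    [[0, 0, 0], [0, 0, 0], 10],
    [[0, 0, 0], [0, 0, 0], 10],
    [[0, 0, 0], [0, 0, 0], 10],
    [[0, 0, 0], [0, 0, 0], 10],
    [[0, 0, 0], [0, 0, 0], 10],
    [[0, 0, 0], [0, 0, 0], 10],
    [[0, 0, 0], [0, 0, 0], 10],
  ],
)

```text
clock: 8.65
ee_pos: [0.5605, -0.0372, 0.3064]
ee_rot: [0.219, 0.976, 0.001, 0.001]
contact_force: [1.3, 5.1, 6.7]
finger_gap: 0.0248
```

carry_out(
  deltas=[
    [[0, 0, 0], [0, 0, 0], 10],
    [[0, 0, 0], [0, 0, 0], 10],
    [[0, 0, 0], [0, 0, 0], 10],
    [[0, 0, 0], [0, 0, 0], 10],
    [[0, 0, 0], [0, 0, 0], 10],
    [[0, 0, 0], [0, 0, 0], 10],
    [[0, 0, 0], [0, 0, 0], 10],
    [[0, 0, 0], [0, 0, 0], 10],
    [[0, 0, 0], [0, 0, 0], 10],
    [[0, 0, 0], [0, 0, 0], 10],
  ],
)

```text
clock: 9.65
ee_pos: [0.5604, -0.0372, 0.3064]
ee_rot: [0.219, 0.976, 0.001, 0.001]
contact_force: [1.6, 5.1, 7.5]
finger_gap: 0.0249
```

Run:
```python
from st import *
c=cams.camera("scene");n=needle(c);print("needle",n[:2])
d=s["ee_pos"][:2]-A;p=np.arctan2(d[1],d[0])
print(rows(p,60,-.15).tolist())
```

```text
9.65 [ 0.5604 -0.0372  0.3064] R 0.06976547672853736 phi -1.2583007773847512 F [1.6 5.1 7.5] T [ 1.02 -0.42 -0.02] gap 0.024899275195050637
needle (np.float64(2.2100000000000004), np.float64(69.9))
[[9.7, 4.0], [9.0, 5.4], [8.1, 6.7], [7.0, 7.8], [5.8, 8.8], [4.4, 9.5], [2.9, 10.1], [1.4, 10.4], [-0.2, 10.5], [-1.7, 10.3], [-3.3, 10.0], [-4.7, 9.4], [-6.1, 8.6], [-7.3, 7.6], [-8.3, 6.4], [-9.2, 5.1], [-9.8, 3.6], [-10.3, 2.1], [-10.5, 0.6], [-10.4, -1.0], [-10.2, -2.6], [-9.7, -4.0], [-9.0, -5.4], [-8.1, -6.7], [-7.0, -7.9], [-5.7, -8.8], [-4.3, -9.6], [-2.8, -10.1], [-1.3, -10.4], [0.3, -10.5], [1.8, -10.3], [3.4, -9.9], [4.8, -9.3], [6.1, -8.5], [7.3, -7.5], [8.4, -6.3], [9.2, -5.0], [9.9, -3.6], [10.3, -2.0], [10.5, -0.5], [10.4, 1.1], [10.2, 2.6], [9.6, 4.1], [8.9, 5.5], [8.0, 6.8], [6.9, 7.9], [5.6, 8.9], [4.2, 9.6], [2.8, 10.1], [1.2, 10.4], [-0.4, 10.5], [-1.9, 10.3], [-3.4, 9.9], [-4.9, 9.3], [-6.2, 8.5], [-7.4, 7.4], [-8.4, 6.2], [-9.3, 4.9], [-9.9, 3.5], [-10.3, 2.0]]
```

carry_out(
  deltas=[
    [[9.7, 4.0, 0.6], [0, 0, 0], 10],
    [[9.0, 5.4, 0.6], [0, 0, 0], 10],
    [[8.1, 6.7, 0.5], [0, 0, 0], 10],
    [[7.0, 7.8, 0.6], [0, 0, 0], 10],
    [[5.8, 8.8, 0.6], [0, 0, 0], 10],
    [[4.4, 9.5, 0.5], [0, 0, 0], 10],
    [[2.9, 10.1, 0.6], [0, 0, 0], 10],
    [[1.4, 10.4, 0.6], [0, 0, 0], 10],
    [[-0.2, 10.5, 0.5], [0, 0, 0], 10],
    [[-1.7, 10.3, 0.6], [0, 0, 0], 10],
    [[-3.3, 10.0, 0.6], [0, 0, 0], 10],
    [[-4.7, 9.4, 0.6], [0, 0, 0], 10],
  ],
)

```text
clock: 10.9
ee_pos: [0.5992, 0.0653, 0.3132]
ee_rot: [0.219, 0.976, -0.0, 0.002]
contact_force: [2.4, -0.8, 5.1]
finger_gap: 0.0248
```

carry_out(
  deltas=[
    [[-6.1, 8.6, 0.6], [0, 0, 0], 10],
    [[-7.3, 7.6, 0.6], [0, 0, 0], 10],
    [[-8.3, 6.4, 0.5], [0, 0, 0], 10],
    [[-9.2, 5.1, 0.6], [0, 0, 0], 10],
    [[-9.8, 3.6, 0.6], [0, 0, 0], 10],
    [[-10.3, 2.1, 0.5], [0, 0, 0], 10],
    [[-10.5, 0.6, 0.6], [0, 0, 0], 10],
    [[-10.4, -1.0, 0.6], [0, 0, 0], 10],
    [[-10.2, -2.6, 0.5], [0, 0, 0], 10],
    [[-9.7, -4.0, 0.6], [0, 0, 0], 10],
    [[-9.0, -5.4, 0.6], [0, 0, 0], 10],
    [[-8.1, -6.7, 0.6], [0, 0, 0], 10],
  ],
)

```text
clock: 12.1
ee_pos: [0.4894, 0.0797, 0.32]
ee_rot: [0.219, 0.976, 0.001, 0.001]
contact_force: [1.6, 0.6, 6.3]
finger_gap: 0.0246
```

carry_out(
  deltas=[
    [[-7.0, -7.9, 0.6], [0, 0, 0], 10],
    [[-5.7, -8.8, 0.6], [0, 0, 0], 10],
    [[-4.3, -9.6, 0.5], [0, 0, 0], 10],
    [[-2.8, -10.1, 0.6], [0, 0, 0], 10],
    [[-1.3, -10.4, 0.6], [0, 0, 0], 10],
    [[0.3, -10.5, 0.5], [0, 0, 0], 10],
    [[1.8, -10.3, 0.6], [0, 0, 0], 10],
    [[3.4, -9.9, 0.6], [0, 0, 0], 10],
    [[4.8, -9.3, 0.5], [0, 0, 0], 10],
    [[6.1, -8.5, 0.6], [0, 0, 0], 10],
    [[7.3, -7.5, 0.6], [0, 0, 0], 10],
    [[8.4, -6.3, 0.6], [0, 0, 0], 10],
  ],
)

```text
clock: 13.3
ee_pos: [0.5008, -0.0297, 0.3267]
ee_rot: [0.219, 0.976, 0.001, 0.001]
contact_force: [1.0, 4.7, 5.3]
finger_gap: 0.0245
```

Run:
```python
from st import *
c=cams.camera("scene");n=needle(c);print("needle",n[:2])
d=s["ee_pos"][:2]-A;p=np.arctan2(d[1],d[0])
print(rows(p,30,-.1).tolist())
```

```text
13.3 [ 0.5008 -0.0297  0.3267] R 0.07016641405275709 phi -2.1461224889115704 F [1.  4.7 5.3] T [ 1.28 -0.39  0.03] gap 0.024451085318769213
needle (np.float64(0.010000000000000009), np.float64(70.21428571428571))
[[6.1, -3.5], [6.4, -2.9], [6.6, -2.2], [6.8, -1.6], [6.9, -0.9], [7.0, -0.2], [7.0, 0.5], [6.9, 1.2], [6.7, 1.9], [6.5, 2.6], [6.2, 3.2], [5.9, 3.8], [5.5, 4.4], [5.0, 4.9], [4.5, 5.4], [3.9, 5.8], [3.3, 6.2], [2.7, 6.5], [2.0, 6.7], [1.4, 6.9], [0.7, 7.0], [-0.0, 7.0], [-0.7, 7.0], [-1.4, 6.9], [-2.1, 6.7], [-2.7, 6.4], [-3.4, 6.1], [-4.0, 5.8], [-4.5, 5.3], [-5.0, 4.9]]
```

carry_out(
  deltas=[
    [[6.1, -3.5, 0.4], [0, 0, 0], 10],
    [[6.4, -2.9, 0.4], [0, 0, 0], 10],
    [[6.6, -2.2, 0.4], [0, 0, 0], 10],
    [[6.8, -1.6, 0.3], [0, 0, 0], 10],
    [[6.9, -0.9, 0.4], [0, 0, 0], 10],
    [[7.0, -0.2, 0.4], [0, 0, 0], 10],
  ],
)

```text
clock: 13.95
ee_pos: [0.5401, -0.0408, 0.3289]
ee_rot: [0.219, 0.976, 0.0, 0.0]
contact_force: [-2.1, 3.8, 8.2]
finger_gap: 0.0247
```

carry_out(
  deltas=[
    [[7.0, 0.5, 0.4], [0, 0, 0], 10],
    [[6.9, 1.2, 0.4], [0, 0, 0], 10],
  ],
)

```text
clock: 14.15
ee_pos: [0.5539, -0.0391, 0.3296]
ee_rot: [0.219, 0.976, 0.0, 0.0]
contact_force: [-2.0, 2.3, 7.0]
finger_gap: 0.0249
```

```bash
python3 st.py
```

```text
14.15 [ 0.5539 -0.0391  0.3296] R 0.06993293280688469 phi -1.3553658293805029 F [-2.   2.3  7. ] T [0.62 0.54 0.  ] gap 0.02491290435697974
```

Not at the stop yet (0.48 rad past the start angle). I continue in small blocks.

carry_out(
  deltas=[
    [[6.7, 1.9, 0.4], [0, 0, 0], 10],
    [[6.5, 2.6, 0.4], [0, 0, 0], 10],
    [[6.2, 3.2, 0.4], [0, 0, 0], 10],
  ],
)

```text
clock: 14.45
ee_pos: [0.5733, -0.0316, 0.3308]
ee_rot: [0.219, 0.976, -0.0, 0.0]
contact_force: [-2.4, 0.5, 8.0]
finger_gap: 0.0249
```

carry_out(
  deltas=[
    [[5.9, 3.8, 0.4], [0, 0, 0], 10],
    [[5.5, 4.4, 0.4], [0, 0, 0], 10],
  ],
)

```text
clock: 14.65
ee_pos: [0.5847, -0.0236, 0.3316]
ee_rot: [0.219, 0.976, -0.0, 0.0]
contact_force: [-1.5, -0.6, 7.5]
finger_gap: 0.0245
```

```bash
python3 st.py
```

```text
14.65 [ 0.5847 -0.0236  0.3316] R 0.06985847876374927 phi -0.8569712767459372 F [-1.5 -0.6  7.5] T [-0.14  0.52  0.04] gap 0.02445060765694521
```

carry_out(
  deltas=[
    [[5.0, 4.9, 0.4], [0, 0, 0], 10],
    [[4.5, 5.4, 0.4], [0, 0, 0], 10],
    [[3.9, 5.8, 0.4], [0, 0, 0], 10],
  ],
)

```text
clock: 14.95
ee_pos: [0.5983, -0.0077, 0.3329]
ee_rot: [0.219, 0.976, -0.001, 0.001]
contact_force: [-1.2, -2.0, 6.5]
finger_gap: 0.0248
```

carry_out(
  deltas=[
    [[3.3, 6.2, 0.4], [0, 0, 0], 10],
    [[2.7, 6.5, 0.4], [0, 0, 0], 10],
  ],
)

```text
clock: 15.15
ee_pos: [0.6045, 0.0049, 0.3337]
ee_rot: [0.219, 0.976, -0.001, 0.001]
contact_force: [0.5, -1.5, 6.3]
finger_gap: 0.0252
```

```bash
python3 st.py
```

```text
15.15 [0.6045 0.0049 0.3337] R 0.06986799548672042 phi -0.35462053319790665 F [ 0.5 -1.5  6.3] T [-0.57  0.11  0.01] gap 0.02515753151398149
```

carry_out(
  deltas=[
    [[2.0, 6.7, 0.4], [0, 0, 0], 10],
    [[1.4, 6.9, 0.4], [0, 0, 0], 10],
    [[0.7, 7.0, 0.4], [0, 0, 0], 10],
  ],
)

```text
clock: 15.45
ee_pos: [0.6084, 0.0224, 0.3347]
ee_rot: [0.22, 0.975, -0.005, 0.001]
contact_force: [-2.5, -32.5, 3.8]
finger_gap: 0.0247
```

carry_out(
  deltas=[
    [[0.0, 7.0, 0.4], [0, 0, 0], 10],
    [[-0.7, 7.0, 0.4], [0, 0, 0], 10],
  ],
)

```text
clock: 15.65
ee_pos: [0.608, 0.0291, 0.3355]
ee_rot: [0.223, 0.975, -0.012, 0.003]
contact_force: [-0.7, -68.5, 1.6]
finger_gap: 0.025
```

```bash
python3 st.py
```

```text
15.65 [0.608  0.0291 0.3355] R 0.06900584649780057 phi -0.0009055898438760557 F [ -0.7 -68.5   1.6] T [-14.72   0.17  -0.08] gap 0.02501959557941502
```

The top stop is reached: 68 N against the tangential push. I ease off to a light push before letting go.

carry_out(
  deltas=[
    [[0, -7, -0.4], [0, 0, 0], 10],
    [[0, -5, -0.4], [0, 0, 0], 10],
    [[0, 0, 0], [0, 0, 0], 10],
  ],
)

```text
clock: 15.95
ee_pos: [0.6081, 0.0226, 0.335]
ee_rot: [0.221, 0.975, -0.005, 0.002]
contact_force: [-0.7, -23.8, 6.5]
finger_gap: 0.0245
```

```bash
python3 st.py
```

```text
15.95 [0.6081 0.0226 0.335 ] R 0.06941376427926021 phi -0.09586076952516458 F [ -0.7 -23.8   6.5] T [-5.04 -0.   -0.04] gap 0.024535596002238834
```

carry_out(
  deltas=[
    [[0, -4.5, -0.2], [0, 0, 0], 10],
    [[0, 0, 0], [0, 0, 0], 10],
    [[0, 0, 0], [0, 0, 0], 40],
    [[0, 0, 0], [0, 0, 0], 60],
    [[0, 0, 0], [0, 0, 0], 75],
    [[0, 0, 0], [0, 0, 0], 75],
  ],
)

```text
clock: 16.55
ee_pos: [0.6072, 0.0239, 0.3338]
ee_rot: [0.219, 0.976, 0.0, -0.0]
contact_force: [-0.0, -0.7, 0.4]
finger_gap: 0.0748
```

```bash
python3 st.py
```

```text
16.55 [0.6072 0.0239 0.3338] R 0.06836478427426504 phi -0.07749543470736224 F [-0.  -0.7  0.4] T [-0.02  0.03 -0.05] gap 0.07480770461278625
```

carry_out(
  deltas=[
    [[0, -4, 5], [0, 0, 0], 80],
    [[0, 0, 20], [0, 0, 0], 80],
    [[0, 0, 30], [0, 0, 0], 80],
    [[0, 0, 30], [0, 0, 0], 80],
    [[0, 0, 20], [0, 0, 0], 80],
    [[-30, 20, 5], [0, 0, 0], 80],
    [[-40, 25, 0], [0, 0, 0], 80],
    [[-40, 25, 0], [0, 0, 0], 80],
    [[-40, 25, 0], [0, 0, 0], 80],
    [[-30, 20, 0], [0, 0, 0], 80],
    [[0, 0, 0], [0, 0, 0], 80],
  ],
)

```text
clock: 17.65
ee_pos: [0.4239, 0.1363, 0.4454]
ee_rot: [0.218, 0.976, 0.001, 0.0]
contact_force: [0.3, -0.1, 0.6]
finger_gap: 0.0799
```

Run:
```python
from st import *
c=cams.camera("scene");b=cams.camera("top");print("needle",needle(c)[:2])
for n,k in(("s",c),("t",b)):
    P=cloud(k);Q=P[(k["depth"]>0)&(np.hypot(P[...,0]-.608,P[...,1]-.019)<.035)&(P[...,2]>.29)&(P[...,2]<.34)]
    print(n,len(Q),cv2.minEnclosingCircle((Q[:,:2]*1000).astype(np.float32)),Q[:,2].max())
for n,k in(("scene",c),("top",b)):
    o=np.load(n+".npy",allow_pickle=True).item();bl=lambda i:(i[...,2].astype(int)-i[...,0]>80)&(i[...,2]>120)
    print(n,[cv2.connectedComponentsWithStats(bl(x["img"]).astype(np.uint8))[3].round(1).tolist() for x in(o,k)])
save("end",np.hstack([c["img"][100:400,130:530],cv2.resize(b["img"][150:300,130:330],(400,300))]))
```

```text
17.65 [0.4239 0.1363 0.4454] R 0.15723654209764878 phi 2.391900482913517 F [ 0.3 -0.1  0.6] T [-0.02 -0.06 -0.06] gap 0.07988178605963923
needle (np.float64(0.010000000000000009), np.float64(67.67142857142858))
s 116 ((611.9909057617188, 18.019363403320312), 14.172938346862793) 0.31486928545443005
t 93 ((608.933837890625, 17.488370895385742), 13.388717651367188) 0.3163104174807181
scene [[[279.2, 209.2], [350.2, 274.5], [385.8, 287.1], [226.6, 357.3]], [[279.2, 209.2], [270.0, 218.5], [272.0, 222.0], [350.2, 274.6], [385.8, 287.1], [226.8, 357.2]]]
top [[[279.8, 209.5], [239.8, 110.5], [190.7, 219.1], [157.1, 225.5]], [[279.8, 209.5], [240.0, 110.9], [190.6, 219.1], [157.1, 225.5]]]
```

View pics/end.png

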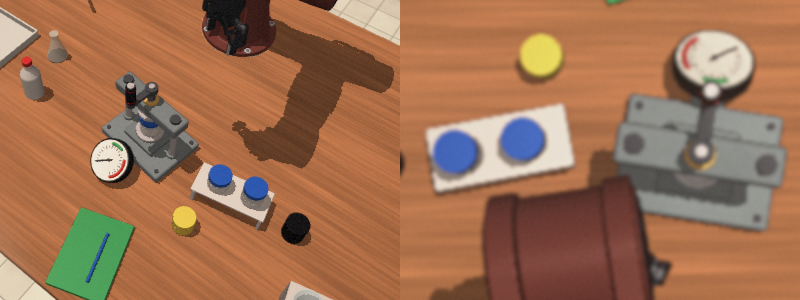

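```bash
python3 -c "
from rig import r
print(r.finish_job())"
```

```text
the job is handed in; nothing more can be done
None
```

The proof-test is done and the job is handed in at about 18 s of the 72 s allowed. No verdict was reported.

- **Load test:** I took the sleeve from above and wound the crank down about 5.7 rad. The needle was held at 2.21–2.22 rad, near the middle of the green band, for over 2 s with the sleeve gripped. The highest needle reading I took was 2.22 rad, well short of the red. It was read between moves, not continuously.
- **Wind back and release:** I wound up until the crank stopped hard. The push against the stop reached 68 N, under the 120 N limit. I eased off to a light push, then let go and moved clear.
- **Last checks:**
  - The needle reads 0.01 rad and the tool force is about zero.
  - The sleeve stands within about 0.03 rad of where the stop was felt.
  - The blue lids of all three jars are within 0.1 pixel of where they started.
  - The flask and wash bottle look upright and in place in the final picture, but I did not measure them.
- **Not confirmed directly:** The crank angle itself was not measured. That this was the top stop is inferred from the hard stop and from the start angle it implies, about 1.67 rad, which is within the stated 0.3–2.6.

No check failed or disagreed with another.

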